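Clamp the small board: touch plus a quarter turn

ROBOT

A 6-joint arm with a two-finger parallel gripper is mounted at the origin on a cart in front of the work surface, level with it; the furniture and walls round the work are solid. World frame = base frame: x ahead of the robot, y to its left, z up, the work surface at z = 0. Lengths are in m, angles in rad, forces in N, time in s.
With the tool pointing down it reaches from about 0.3 to 0.775 m from the base axis. Payload 14.6 kg.
Tool frame: the origin (TCP) lies midway between the tips of the shut fingers; the grasp point (between the pads) lies 19 mm behind it (ctrl.pinch_z is the distance from the TCP to the grasp point, in m); z points along the fingers, y is the line along which they close (so a half turn about z gives the same grasp; the last joint's range is limited). The gripper opens to 94 mm and grips with 3 to 60 N. Pads are 16 mm wide; open, the fingers measure 119 mm over their backs; the gripper's body (75 mm by 177 mm) begins 78 mm behind the grasp point.
Start: joints at [-1.185, 0.3, 1.521, -0, 1.321, -0.067], TCP at [0.241, -0.495, 0.205] pointing down, gripper open.
Joint ranges: [-3.03, 3.03], [-0.79, 2.21], [0.23, 2.52], [-1.04, 4.18], [0, 3.07], [-2.55, 2.55]. Speed limits (rad/s): [2.22, 2.22, 2.57, 3.14, 3.14, 3.14].

INTERFACE

Orientations are given as [roll, pitch, yaw] about the fixed x, y, z axes, in that order (R = Rz(yaw) Ry(pitch) Rx(roll)).
In Python, from station import ctrl gives the robot as it stands.
- The arm moves only by the tool jog_arm, never from a script. Its argument "motion" is a list of rows, each a list of 7 numbers: the shift along the tool's x, y, z in m, then the turn, a rotation vector about the tool's x, y, z in rad, then the opening, from -1 (shut) to 1 (fully open). In form: [[tx, ty, tz, rx, ry, rz, gripper], ...]. A call has 1 to 5 rows; each row shifts and turns the commanded pose from where the row before left it, along the tool's axes as they then stand; what a row does not reach is not made up. A row lasts 1/10 s, in which the tool goes at most 50 mm and 8.59 degrees, less where a joint would pass 70% of its speed; a pose out of reach is approached as far as the arm can. A call is refused whole if a number of a shift passes 0.05 or a number of a turn 0.15, either way. A call with a gripper value outside its range is refused whole. The fingers move at their own pace and stop on an object; "squeeze" is the grip in N (left out, the last holds). Time passes only in rows, so rows that do not move let the fingers close. It gives the time, the measured TCP pose, the force, the opening and the grip force at its end, in the units of the state.
- ctrl.get_obs(): the state, without advancing time (a new reading comes with each control period).
- ctrl.camera(name): name is "scene" or "side" or "wrist"; returns the picture (400x640x3 uint8, red, green, blue); there is no depth.
- ctrl.camera_model(name): a dict with "intrinsics" (3x3 intrinsics, pixels), "rvec" (rotation vector, rad) and "tvec" (3), from world to camera coordinates, as OpenCV has them. Camera axes: x right, y down, z forward; pixel columns grow to the right and rows downward; lengths in m; the calibration is good to about 2 mm. The wrist camera is an equidistant fisheye: a pixel r from the principal point sees the ray r / f radians off the axis. A picture is of the moment at which its call begins: read the wrist's pose just before it. camera_model takes no time and is no camera call; for the wrist camera it gives the pose at the moment of the call.
- ctrl.hand_in(): hands the job in; it is judged then, once.
The state is a dict: "time_s": time; "qpos": joint angles; "joint_vel": joint speeds; "tau": joint torques, N m; "ee_pos": TCP position; "eef_rot": TCP orientation; "force": force on the tool from outside, world axes, zero at the start; "moment": the same for the moment, N m; "grip_width": finger opening in m; "grip_force": force on a finger pad.
Only numpy, scipy, OpenCV 4.12 (cv2) and the standard library are available. Lean on these libraries where they do the work, as an engineer would, in place of code of your own. Each camera call takes 0.05 s, during which the arm holds its last target. There are 200 camera calls.

TASK

Make the small wooden board fast in the bench clamp for zesting: gently push it along the clamp's bed until it is fully home against the back stop, then turn the clamp's knob clockwise until its rubber foot just touches the board, and from that first touch add a quarter of a turn, neither much less nor much more. Let go of the knob and leave the things round the clamp where they are.

Things in the scene. Friction and masses are not known exactly. Their poses are not given: they have to be found in the camera images.
- clamp_bed: Fixed aluminium plate 170 x 112 mm. Origin at table height under the seated board's centre; x points along the bed to the back stop, z up. Plate top z = 10 mm, x = -90 to 80. Two side rails (89 mm apart, top z = 20 mm, x = -85 to 65) guide the board; the back stop (top z = 27 mm) has its front face at x = 65 mm. The front (-x) end is open.
- board: Loose wooden board 85 x 130 x 10 mm, 0.09 kg, flat on the bed between the rails, 130 mm side along the bed, drawn 25 to 50 mm back from the stop. Origin at the centre of its underside; its y axis runs along the 130 mm side (to the bed's -x), z up. Home: far end against the back stop, origin at x = 0 of the bed, near end at x = -65 mm.
- yoke: Steel yoke bridging the bed, with its screw, knob and foot: 14 mm posts at y = +-69 mm, crossbar 26 x 166 mm, all centred on x = 35 mm of the bed, tops about 78 mm above the table. Fixed; axes as the bed's, origin within 2 mm above or below the bed's, as it is set to another height each time: the gap of 0.5 to 5.5 mm from foot to board must be felt.
- screw (a joint): Screw angle, rad; grows clockwise from above, lowering knob and foot 1.6 mm per rad; stops at -0.5 and 7.2. The knob bar's yaw in the yoke's frame is minus this (at 0 along x). First touch lies between 1.0 and 3.3. Friction before it is a steady 0.06 N m; past it the torque climbs about linearly with angle, by 0.2 to 0.6 N m in a quarter turn. It stays where left.
- knob_grip (a point): Point on the screw axis at the height to grip the knob, about 116 mm up; sinks with it. The grip is a black upright bar 52 mm long, 14 mm thick, from 15 mm below to 11 mm above this point, on a 24 mm hub ending 22 mm below it. A springy bush lets the knob lead the screw by 0.25 rad per N m. The sprung 44 mm rubber foot is on the same axis and turns with the screw.
- cutter: Bystander: round steel cutter, 60 mm across, 43 mm high, stands left of the clamp; origin at the centre of its underside.
- piping_tip: Bystander: steel piping tip, a cone 25 mm across, 40 mm high, stands right of the clamp; origin at the centre of its underside.
- zester: Bystander: hand zester with a black handle, 177 x 72 x 26 mm, lies left of the clamp; origin at the centre of its underside.
- spoons: Bystander: bunch of steel measuring spoons, 90 x 119 x 13 mm, lies right of the clamp; origin at the centre of its underside.
Not all that is in view belongs to the job. Of the things that look like the clamp_bed, the largest one is meant.

How it is judged:
On the way, in this order (a step that is already met when the one before it is completed fails the run):
1. the board is home against the back stop, the foot not yet touching it (x of board in the frame of clamp_bed above -0.004 m and contact force between yoke and board below 0.3 N), for 0.2 s.
2. the foot touches the board (x of board in the frame of clamp_bed above -0.004 m and contact force between yoke and board above 1 N).
At the end, for the whole second after the job is handed in: The board lies flat and within 4 mm of home, and the foot presses it with the force of about a quarter turn past first touch (13 to 30 N, which is some 55 to 125 degrees past touch); screw and board are at rest (x of board in the frame of clamp_bed above -0.004 m and angle between board's own z axis and vertical below 0.06 rad and contact force between yoke and board between 13 and 30 N and velocity of joint screw between -0.05 and 0.05 rad/s and linear speed of board below 0.01 m/s).
It fails at once if the clamp is overtightened (contact force between yoke and board above 36 N).
It fails at once if the board is pushed with more than 30 N (contact force between the fingers and board above 30 N).
It fails at once if a bystander is moved by more than 20 mm (distance of any of cutter, piping_tip, zester, spoons from where it was at the start of the episode above 0.02 m).
It also fails if it takes over 72 s, if anything falls off the work surface, if the arm or the gripper's body presses on something with over 40 N, if the wrist force passes 120 N, or if a joint passes its speed limit or range.

## Working session

There is one attempt and no reset: what is moved stays moved. The work goes in short steps, Python scripts to look and compute and a tool call to move; the robot and the scene stay as the last step left them, time stands still between calls to the robot, and variables do not carry over. Pictures are saved under pics/ and viewed, at most 10 in all, crops included, and the job is handed in when it is done.

Besides the shell and the picture viewer there is one more tool, called after ">>>" as a command line: name --pt "numbers of a row" for each row, then --argument value for the rest. jog_arm: Moves the arm, as the interface text tells. Its arguments: {"type":"object","properties":{"motion":{"type":"array"},"squeeze":{"type":"number"}},"required":["motion"]}

```bash
mkdir -p pics; ls; python3 - <<'E'
from station import ctrl
import cv2
for n in ("scene","side"):
    cv2.imwrite(f"pics/{n}0.png",ctrl.camera(n)[:,:,::-1]); m=ctrl.camera_model(n); print(n,m)
o=ctrl.get_obs(); print(o)
E
```

```text
pics
scene {'intrinsics': array([[387.67829936,   0.        , 317.53229351],
       [  0.        , 387.67829936, 202.0965841 ],
       [  0.        ,   0.        ,   1.        ]]), 'rvec': array([ 0.73826822, -2.52599522,  1.1916385 ]), 'tvec': array([0.56611141, 0.288857  , 0.84831589])}
side {'intrinsics': array([[361.67875328,   0.        , 316.10053901],
       [  0.        , 361.67875328, 198.61930702],
       [  0.        ,   0.        ,   1.        ]]), 'rvec': array([ 1.97486739, -0.36291302,  0.25462173]), 'tvec': array([-0.58283067,  0.21557069,  0.76488174])}
{'time_s': 0.1, 'qpos': array([-1.18461407e+00,  3.00423924e-01,  1.52148380e+00, -3.20478148e-05,
        1.32069899e+00, -6.66318486e-02]), 'joint_vel': array([ 0.00116549, -0.0013304 , -0.00228213, -0.00010083,  0.00057511,
        0.00024851]), 'tau': array([ 1.07269141e-03, -5.32644439e+01, -3.53284657e+01,  7.09510082e-02,
        2.34655361e-02, -8.04664000e-05]), 'ee_pos': array([ 0.24051408, -0.49437745,  0.20495336]), 'eef_rot': array([-3.14057877e+00, -3.65451637e-05,  4.52822033e-01]), 'force': array([-0.4487886 ,  0.18245573,  0.19220387]), 'moment': array([-0.02857688, -0.01690334,  0.0003439 ]), 'grip_force': 0.0, 'grip_width': 0.09388988477353075}
```

View pics/scene0.png

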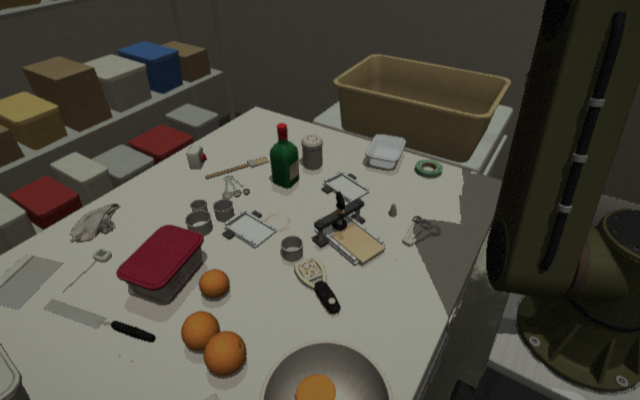

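View pics/side0.png

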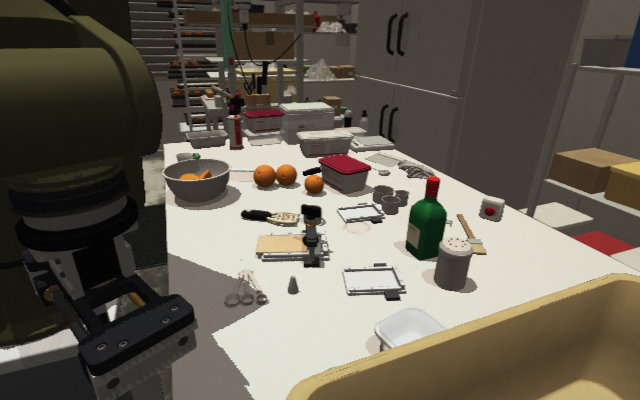

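The scene view has three look-alikes for the bed: (352,238) with the yoke and board on it, and two bare plates at (249,229) and (345,187). I choose (352,238), which is the largest and the only one carrying the yoke. I'll check it in one close crop.

```bash
cat > h.py <<'E'
import numpy as np, cv2
from station import ctrl
def cam(n):
    m=ctrl.camera_model(n); R=cv2.Rodrigues(np.array(m['rvec']))[0]; t=np.array(m['tvec']).ravel(); return m['intrinsics'],R,t
def ray(n,uv,model=None):
    K,R,t=model or cam(n); p=np.array([(uv[0]-K[0,2])/K[0,0],(uv[1]-K[1,2])/K[1,1]])
    if n=='wrist':
        r=np.hypot(*p); d=np.array([*(p/max(r,1e-9)*np.sin(r)),np.cos(r)])
    else: d=np.array([*p,1.])
    return -R.T@t, R.T@d/np.linalg.norm(d)
def onz(n,uv,z,model=None):
    c,d=ray(n,uv,model); return c+d*(z-c[2])/d[2]
def tri(rays):
    A=0;b=0
    for c,d in rays:
        P=np.eye(3)-np.outer(d,d); A=A+P; b=b+P@c
    return np.linalg.solve(A,b)
E
python3 - <<'E'
from h import *
a=cv2.imread('pics/scene0.png')[175:275,285:445]; b=cv2.imread('pics/side0.png')[195:275,240:350]
a=cv2.resize(a,(800,500),interpolation=cv2.INTER_CUBIC); b=cv2.resize(b,None,fx=5,fy=5,interpolation=cv2.INTER_CUBIC)
cv2.imwrite('pics/crop_a.png',a); cv2.imwrite('pics/crop_b.png',b)
print(onz('scene',(340,207),.127),tri([ray('scene',(340,200)),ray('side',(311,210))]))
for n,l in dict(scene=[(291,242),(392,215),(320,285),(420,230)],side=[(293,290),(247,285),(283,218)]).items():
    for p in l: print(n,p,onz(n,p,0.0).round(3))
E
```

```text
[0.58218759 0.0335439  0.127     ] [ 0.60635531 -0.00592129  0.11431974]
scene (291, 242) [0.695 0.104 0.   ]
scene (392, 215) [ 0.505 -0.149  0.   ]
scene (320, 285) [0.546 0.187 0.   ]
scene (420, 230) [ 0.411 -0.132  0.   ]
side (293, 290) [ 0.511 -0.152  0.   ]
side (247, 285) [ 0.418 -0.099  0.   ]
side (283, 218) [0.589 0.188 0.   ]
```

View pics/crop_a.png

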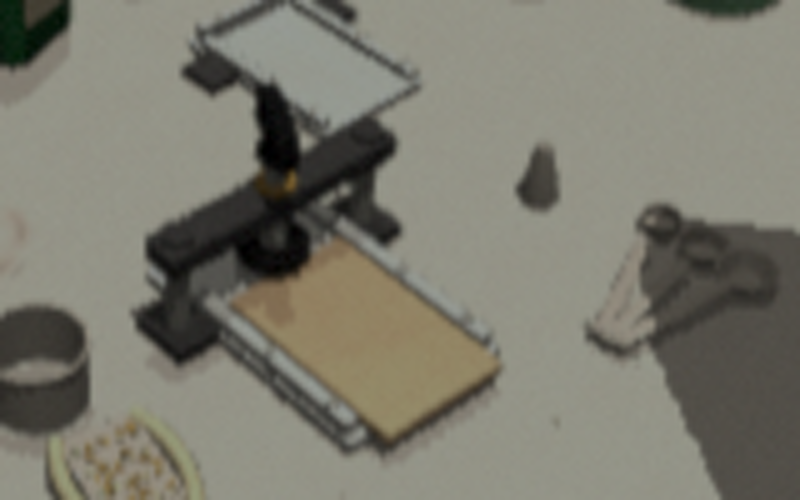

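View pics/crop_b.png

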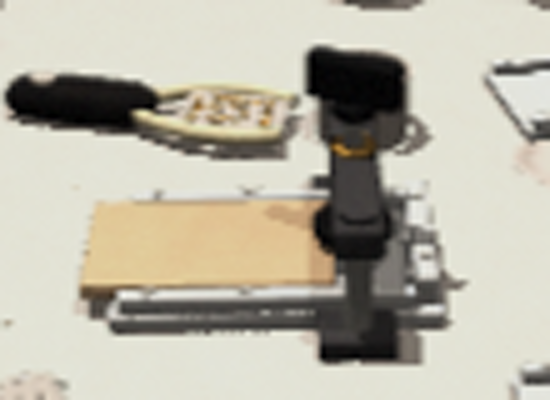

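The crops confirm the choice: the yoke, knob and board are on the big bed. In scene pixels the board's near corners are at (384,249) and (363,263), its far corners at (352,223) and (332,235), and the knob at (340,201). In the side view the knob is at (311,212).

```bash
python3 - <<'E'
from h import *
s=lambda x,y:onz('scene',(285+x/5,175+y/5),.02)
q=lambda x,y:onz('side',(240+x/5,195+y/5),.02)
NR,NL,FL,FR=s(497,366),s(388,438),s(235,300),s(335,240)
print('scene',NR,NL,FL,FR); print('side near L,R',q(97,203),q(82,287),'far R',q(333,283))
nc=(NR+NL)/2; print('width',np.linalg.norm(NR-NL),'yaws',[np.degrees(np.arctan2(*(d[1::-1]))) for d in (FL-NL,FR-NR,q(333,283)-q(82,287))], np.degrees(np.arctan2(-(NR-NL)[0],(NR-NL)[1]))%180)
k=tri([ray('scene',(285+276/5,175+128/5)),ray('side',(240+357/5,195+85/5))]); print('knob',k)
print('knob to near end',k-nc)
E
```

```text
scene [0.45894393 0.00614084 0.02      ] [0.48405211 0.08188596 0.02      ] [0.6022857  0.03736777 0.02      ] [ 0.57945562 -0.03486469  0.02      ]
side near L,R [0.4889743  0.07413198 0.02      ] [ 0.46271199 -0.00468312  0.02      ] far R [ 0.58244391 -0.04443946  0.02      ]
width 0.07979814951526087 yaws [np.float64(-20.632733284280018), np.float64(-18.79147682088751), np.float64(-18.368468572214184)] 161.66054713618448
knob [ 0.60681667 -0.00845096  0.10999409]
knob to near end [ 0.13531865 -0.05246435  0.08999409]
```

>>> jog_arm --pt "0.031 -0.024 -0.003 0 0 0 -1" --pt "0.031 -0.024 -0.003 0 0 0 -1" --pt "0.031 -0.024 -0.003 0 0 0 -1" --pt "0.031 -0.024 -0.003 0 0 0 -1" --pt "0.031 -0.024 -0.003 0 0 0 -1" --squeeze 20

```text
time_s: 0.6
ee_pos: [0.3278, -0.3173, 0.2204]
eef_rot: [-3.141, 0.0, 0.453]
force: [1.4, 0.7, 0.1]
grip_width: 0.0575
grip_force: 0.0
```

>>> jog_arm --pt "0.031 -0.024 -0.003 0 0 0 -1" --pt "0.031 -0.024 -0.003 0 0 0 -1" --pt "0.031 -0.024 -0.003 0 0 0 -1" --pt "0.031 -0.024 -0.003 0 0 0 -1" --pt "0.031 -0.024 -0.003 0 0 0 -1"

```text
time_s: 1.1
ee_pos: [0.4147, -0.1415, 0.2355]
eef_rot: [-3.142, 0.0, 0.453]
force: [1.1, 0.1, 0.7]
grip_width: 0.0178
grip_force: 0.0
```

>>> jog_arm --pt "0.031 -0.024 -0.003 0 0 0 -1" --pt "0.031 -0.024 -0.003 0 0 0 -1" --pt "0.031 -0.024 -0.003 0 0 0 -1" --pt "0.031 -0.024 -0.003 0 0 0 -1" --pt "0.031 -0.024 -0.003 0 0 0 -1"

```text
time_s: 1.6
ee_pos: [0.5016, 0.0343, 0.2504]
eef_rot: [-3.141, 0.0, 0.453]
force: [0.9, 0.1, 0.7]
grip_width: 0.0002
grip_force: 0.0
```

>>> jog_arm --pt "0 0 0 0 0 0.15 -1" --pt "0 0 0 0 0 0.15 -1" --pt "0 0 0 0 0 0.15 -1" --pt "0 0 0 0 0 0.15 -1" --pt "0 0 0 0 0 0.15 -1"

```text
time_s: 2.1
ee_pos: [0.5011, 0.0326, 0.2501]
eef_rot: [3.141, 0.001, -0.303]
force: [-0.3, -0.2, 0.1]
grip_width: 0.0006
grip_force: 0.0
```

```bash
python3 - <<'E'
from h import *
import pickle
print(ctrl.camera_model('wrist')); pickle.dump(cam('wrist'),open('w1.pkl','wb'))
cv2.imwrite('pics/w1.png',ctrl.camera('wrist')[:,:,::-1])
E
```

```text
{'intrinsics': array([[309.70691629,   0.        , 316.86197134],
       [  0.        , 309.70691629, 199.31066244],
       [  0.        ,   0.        ,   1.        ]]), 'rvec': array([-1.75041606,  2.37979101,  0.34032066]), 'tvec': array([0.18060702, 0.41011035, 0.56541035])}
```

View pics/w1.png

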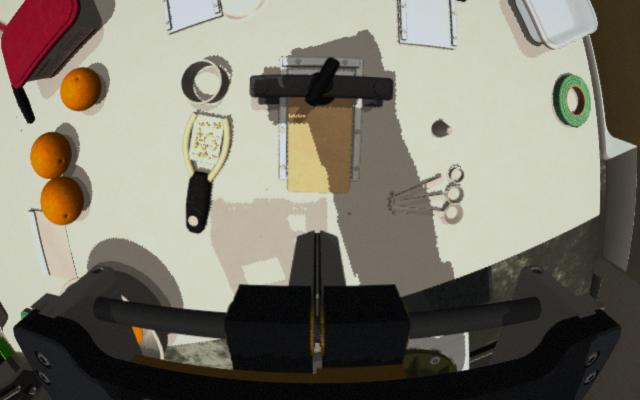

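From above: the board's near corners are at (287,192) and (350,192), and the knob bar runs from about (333,62) to (312,103). The cutter, zester, tip and spoons are well clear on both sides.

```bash
python3 - <<'E'
from h import *
import pickle
m=pickle.load(open('w1.pkl','rb')); W=lambda u,v,z:onz('wrist',(u,v),z,m)
for n,p,z in [('NL',(287,192),.02),('NR',(350,192.5),.02),('railL near',(280,180),.02),('railR near',(361.5,180),.02),('barL end',(250,87),.078),('barR end',(393,87),.078)]: print(n,W(*p,z).round(4))
a,b=W(250,87,.078),W(393,87,.078);d=b-a; print('crossbar',np.linalg.norm(d),(a+b)/2,'bed yaw',np.degrees(np.arctan2(d[0],-d[1])*-1))
im=cv2.imread('pics/w1.png'); cv2.imwrite('pics/w1k.png',cv2.resize(im[45:205,230:410],None,fx=3.6,fy=3.6,interpolation=cv2.INTER_CUBIC))
E
```

```text
NL [0.4893 0.0793 0.02  ]
NR [ 0.463  -0.0028  0.02  ]
railL near [0.5081 0.083  0.02  ]
railR near [ 0.4752 -0.0226  0.02  ]
barL end [0.6314 0.071  0.078 ]
barR end [ 0.584  -0.0832  0.078 ]
crossbar 0.16130434494696883 [ 0.60771108 -0.00610327  0.078     ] bed yaw 17.11738723222238
```

View pics/w1k.png

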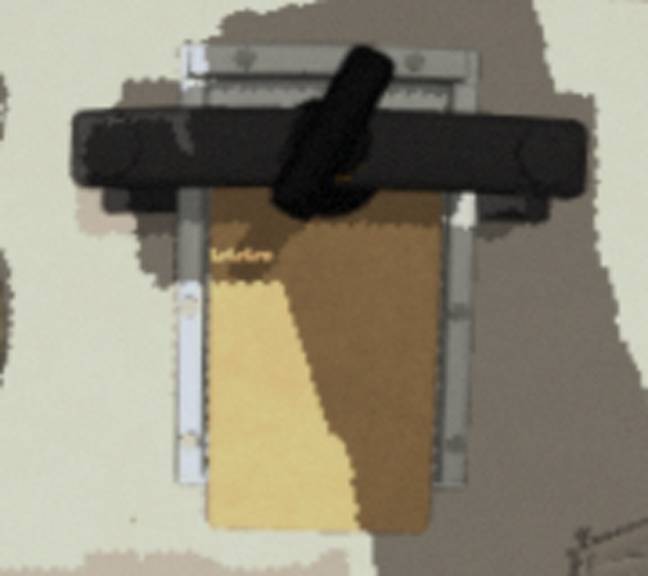

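>>> jog_arm --pt "-0.03 0.0025 0.01 0 0 0 -1" --pt "-0.027 0.0025 0.03 0 0 0 -1" --pt "0 0 0.04 0 0 0 -1" --pt "0 0 0.04 0 0 0 -1" --pt "0 0 0.04 0 0 0 -1"

```text
time_s: 2.65
ee_pos: [0.445, 0.0446, 0.0892]
eef_rot: [-3.141, -0.001, -0.294]
force: [1.4, 0.2, 0.0]
grip_width: 0.0004
grip_force: 0.0
```

>>> jog_arm --pt "0 0 0.03 0 0 0 -1" --pt "0 0 0.03 0 0 0 -1" --pt "0 0 0.014 0 0 0 -1" --pt "0 0 0 0 0 0 -1" --pt "0 0 0 0 0 0 -1"

```text
time_s: 3.15
ee_pos: [0.4454, 0.0445, 0.0168]
eef_rot: [3.142, 0.0, -0.296]
force: [-0.0, -0.6, 0.5]
grip_width: 0.0001
grip_force: 0.0
```

>>> jog_arm --pt "0.01 0 0.0025 0 0 0.01 -1" --pt "0.008 0 0 0 0 0 -1" --pt "0.005 0 0 0 0 0 -1" --pt "0.005 0 0 0 0 0 -1" --pt "0.005 0 0 0 0 0 -1"

```text
time_s: 3.65
ee_pos: [0.4771, 0.0345, 0.014]
eef_rot: [3.142, 0.0, -0.307]
force: [-1.5, -0.5, 0.7]
grip_width: 0.0005
grip_force: 0.7
```

>>> jog_arm --pt "0.004 0 0 0 0 0 -1" --pt "0.004 0 0 0 0 0 -1" --pt "0.004 0 0 0 0 0 -1" --pt "0.004 0 0 0 0 0 -1" --pt "0.002 0 0 0 0 0 -1"

```text
time_s: 4.15
ee_pos: [0.4943, 0.0291, 0.0139]
eef_rot: [-3.142, -0.0, -0.307]
force: [-2.4, 0.2, 1.6]
grip_width: 0.0002
grip_force: 0.8
```

>>> jog_arm --pt "0.002 0 0 0 0 0 -1" --pt "0.002 0 0 0 0 0 -1" --pt "0.002 0 0 0 0 0 -1" --pt "0.001 0 0 0 0 0 -1" --pt "0.0 0 0 0 0 0 -1"

```text
time_s: 4.65
ee_pos: [0.5008, 0.027, 0.0139]
eef_rot: [-3.142, -0.0, -0.307]
force: [-1.1, 0.6, -0.1]
grip_width: 0.0004
grip_force: 0.0
```

>>> jog_arm --pt "0.001 0 0 0 0 0 -1" --pt "0.0 0 0 0 0 0 -1"

```text
time_s: 4.85
ee_pos: [0.5015, 0.0268, 0.0139]
eef_rot: [-3.142, 0.0, -0.307]
force: [-1.4, 0.3, 1.0]
grip_width: 0.0002
grip_force: 0.6
```

>>> jog_arm --pt "0.001 0 0 0 0 0 -1" --pt "0.001 0 0 0 0 0 -1" --pt "0.0 0 0 0 0 0 -1"

```text
time_s: 5.15
ee_pos: [0.5018, 0.0267, 0.0138]
eef_rot: [3.141, 0.004, -0.307]
force: [-13.6, 5.4, 11.0]
grip_width: 0.0001
grip_force: 7.1
```

>>> jog_arm --pt "0.001 0 0 0 0 0 -1" --pt "0.0 0 0 0 0 0 -1"

```text
time_s: 5.35
ee_pos: [0.5019, 0.0266, 0.0137]
eef_rot: [3.141, 0.006, -0.307]
force: [-19.9, 6.9, 15.7]
grip_width: 0.0004
grip_force: 10.4
```

>>> jog_arm --pt "-0.003 0 0 0 0 0 -1" --pt "-0.01 0 0 0 0 0 -1" --pt "-0.02 0 -0.01 0 0 0 -0.5" --pt "0 0 -0.04 0 0 0 0" --pt "0 0 -0.04 0 0 0 0"

```text
time_s: 5.85
ee_pos: [0.4718, 0.036, 0.1047]
eef_rot: [3.141, 0.001, -0.307]
force: [1.0, 0.2, -0.4]
grip_width: 0.0213
grip_force: 0.0
```

>>> jog_arm --pt "0 0 -0.04 0 0 0 0" --pt "0 0 -0.04 0 0 0 0" --pt "0.0 0 -0.04 0 0 0 0" --pt "0 0 -0.02 0 0 0 0" --pt "0 0 0 0 0 0 0"

```text
time_s: 6.35
ee_pos: [0.4737, 0.0359, 0.2466]
eef_rot: [-3.14, -0.005, -0.307]
force: [-0.4, 0.5, 0.1]
grip_width: 0.0468
grip_force: 0.0
```

```bash
python3 - <<'E'
from h import *
import pickle
m=cam('wrist'); pickle.dump(m,open('w2.pkl','wb')); im=ctrl.camera('wrist')[:,:,::-1].copy()
cv2.imwrite('pics/w2.png',im); print(ctrl.get_obs()['ee_pos'])
K,R,t=m
def px(p):
    c=R@np.array(p)+t; th=np.arctan2(np.hypot(c[0],c[1]),c[2]); return K[:2,2]+K[0,0]*th*c[:2]/np.hypot(c[0],c[1])
u,v=px([.607,-.007,.12]); print(u,v,px([.512,.0235,.02]))
u0,v0=int(u)-80,max(int(v)-60,0); print(u0,v0)
cv2.imwrite('pics/w2k.png',cv2.resize(im[v0:v0+150,u0:u0+160],None,fx=4,fy=4,interpolation=cv2.INTER_CUBIC))
E
```

```text
[0.47302313 0.03588422 0.24441859]
317.97941404567115 55.260006643077844 [317.49917788 145.27547036]
237 0
```

View pics/w2k.png

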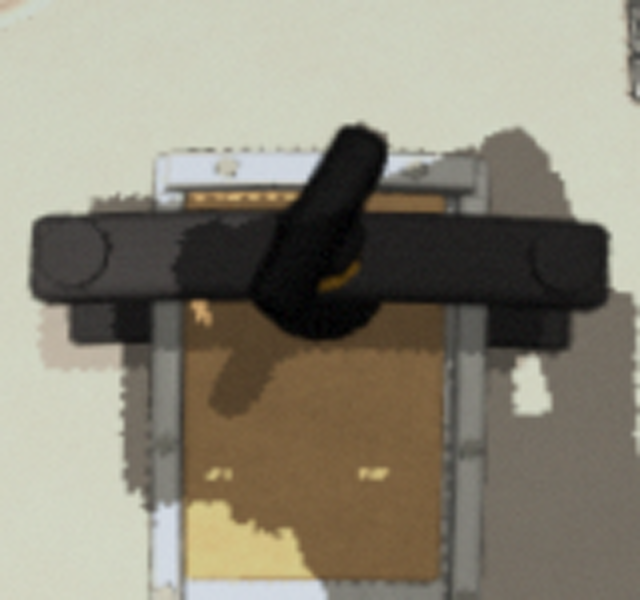

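The board's near end is at row 145, exactly where home was predicted, so it is seated. The knob bar leans about 29° to the right of the bed axis, its upper end near crop (362,140).

```bash
python3 - <<'E'
from h import *
import pickle
m=pickle.load(open('w2.pkl','rb')); K,R,t=m; print('cam',-R.T@t)
W=lambda x,y,z:onz('wrist',(237+x/4,y/4),z,m)
for z in (.122,.127):
  a,b=W(333,135,z),W(258,270,z); yw=np.arctan2(*(a-b)[1::-1]); L=np.linalg.norm(a-b)
  tip=W(362,127,z); d=(a-b)/L; print(z,'bar yaw',yw,'bed rel',yw+.306,'len',L,'centre',tip-.026*d, 'left edge mid',(a+b)/2)
a,b=W(32,256,.078),W(608,262,.078); print((a+b)/2,np.linalg.norm(a-b),np.arctan2((a-b)[0],(a-b)[1]))
print('near end yaw/pos',W(183,579,.02),W(443,580,.02))
E
```

```text
cam [0.55217971 0.01088553 0.42478078]
0.122 bar yaw -0.7895931622054427 bed rel -0.48359316220544274 len 0.03875056591503385 centre [ 0.6086945  -0.00449352  0.122     ] left edge mid [ 0.6134195  -0.00188292  0.122     ]
0.127 bar yaw -0.7895931622054423 bed rel -0.4835931622054423 len 0.038110654657009926 centre [ 0.60745892 -0.00393469  0.127     ] left edge mid [ 0.61240821 -0.00167207  0.127     ]
[ 0.60706047 -0.00593528  0.078     ] 0.16096763682728563 0.3174165453112896
near end yaw/pos [0.52668377 0.06668453 0.02      ] [ 0.50061773 -0.01450263  0.02      ]
```

>>> jog_arm --pt "0.035 0 0 0 0 -0.145 0" --pt "0 0 0 0 0 -0.145 0" --pt "0 0 0 0 0 -0.145 0" --pt "0 0 0 0 0 -0.145 0" --pt "0 0 0 0 0 -0.145 0" --squeeze 60

```text
time_s: 6.9
ee_pos: [0.5057, 0.0252, 0.2419]
eef_rot: [-3.14, 0.002, 0.424]
force: [0.1, -0.3, -0.1]
grip_width: 0.0469
grip_force: 0.0
```

>>> jog_arm --pt "0 0 0 0 0 -0.145 0" --pt "0 0 0 0 0 -0.145 0" --pt "0 0 0 0 0 -0.145 0" --pt "0 0 0 0 0 -0.145 0" --pt "0 0 0 0 0 -0.145 0"

```text
time_s: 7.4
ee_pos: [0.5057, 0.0253, 0.2419]
eef_rot: [-3.139, 0.001, 1.149]
force: [0.3, -0.0, -1.0]
grip_width: 0.0473
grip_force: 0.0
```

>>> jog_arm --pt "0 0 0 0 0 -0.145 0" --pt "0 0 0 0 0 -0.145 0" --pt "0 0 0 0 0 -0.145 0" --pt "0 0 0 0 0 -0.145 0" --pt "0 0 0 0 0 -0.145 0"

```text
time_s: 7.9
ee_pos: [0.5057, 0.0253, 0.2419]
eef_rot: [-3.139, -0.001, 1.874]
force: [0.5, -0.2, -0.6]
grip_width: 0.047
grip_force: 0.0
```

>>> jog_arm --pt "0 0 0 0 0 -0.145 0" --pt "0 0 0 0 0 -0.145 0" --pt "0 0 0 0 0 -0.145 0" --pt "0 0 0 0 0 -0.04 0" --pt "0 0 0 0 0 0 0"

```text
time_s: 8.4
ee_pos: [0.5057, 0.0253, 0.2422]
eef_rot: [-3.14, -0.002, 2.343]
force: [0.3, -0.4, -0.3]
grip_width: 0.0468
grip_force: 0.0
```

>>> jog_arm --pt "-0.031 0.0169 0 0 0 0 0" --pt "-0.031 0.0169 0 0 0 0 0" --pt "-0.031 0.0169 0.02 0 0 0 0" --pt "0 0 0.04 0 0 0 0" --pt "0 0 0 0 0 0 0"

```text
time_s: 8.9
ee_pos: [0.6053, -0.0061, 0.1774]
eef_rot: [-3.135, -0.008, 2.341]
force: [-0.1, 0.9, -0.3]
grip_width: 0.047
grip_force: 0.0
```

```bash
python3 - <<'E'
from h import *
o=ctrl.get_obs(); m=cam('wrist'); im=ctrl.camera('wrist')[:,:,::-1].copy(); side=ctrl.camera('side')[:,:,::-1].copy()
K,R,t=m; print(o['ee_pos'],o['eef_rot'],o['moment'],o['qpos'][5])
cv2.imwrite('pics/w3.png',cv2.resize(np.vstack([im[130:400,160:480],side[130:280,180:500][:, :]]),None,fx=1.4,fy=1.4))
E
```

```text
[ 0.6052677  -0.00611368  0.17737075] [-3.1345892  -0.00779773  2.34080844] [ 0.02100689 -0.11682479  0.0036732 ] -0.8406308250448254
```

View pics/w3.png

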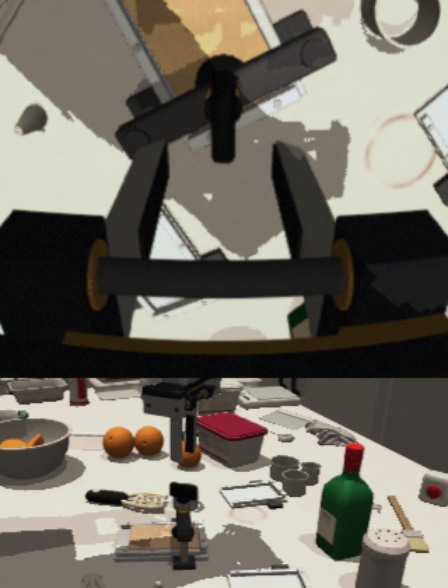

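The bar lies along the tool's x axis and midway between the fingers (bar at column ~223, finger midline ~220). Next I descend and grip.

>>> jog_arm --pt "-0.001 0.001 0.03 0 0 0 0" --pt "0 0 0.025 0 0 0 0" --pt "0 0 0.015 0 0 0 0" --pt "0 0 0 0 0 0 0" --pt "0 0 0 0 0 0 0"

```text
time_s: 9.5
ee_pos: [0.6095, -0.006, 0.1158]
eef_rot: [3.14, 0.001, 2.343]
force: [-0.3, 0.5, 0.7]
grip_width: 0.0473
grip_force: 0.0
```

>>> jog_arm --pt "0 0 0 0 0 0 -0.4" --pt "0 0 0 0 0 0 -0.6" --pt "0 0 0 0 0 0 -0.7" --pt "0 0 0 0 0 0 -1" --pt "0 0 0 0 0 0 -1" --squeeze 15

```text
time_s: 10.0
ee_pos: [0.6086, -0.0065, 0.1142]
eef_rot: [-3.14, 0.0, 2.343]
force: [-4.7, -3.7, 4.5]
grip_width: 0.0138
grip_force: 15.0
```

```bash
cat > s.py <<'E'
from station import ctrl
import numpy as np
o=ctrl.get_obs(); print(o['time_s'],*[(k,np.round(o[k],4)) for k in ('ee_pos','eef_rot','force','moment','tau','grip_width','grip_force')],o['qpos'][5])
E
python3 s.py
```

```text
10.0 ('ee_pos', array([ 0.6086, -0.0065,  0.1142])) ('eef_rot', array([-3.1404e+00,  1.0000e-04,  2.3428e+00])) ('force', array([-4.6923, -3.7249,  4.5474])) ('moment', array([-0.8336,  0.8689, -0.0468])) ('tau', array([ 3.48490e+00, -6.03023e+01, -3.37529e+01,  1.55440e+00,
       -1.50330e+00,  1.45000e-02])) ('grip_width', np.float64(0.0138)) ('grip_force', np.float64(15.0009)) -0.8420683584773503
```

>>> jog_arm --pt "0 0 0 0 0 0 -0.5" --pt "0 -0.0015 0 0 0 0 -0.4" --pt "0 0 0.009 0 0 0 -0.4" --pt "0 0 0 0 0 0 -0.4" --pt "0 0 0 0 0 0 -0.4"

```text
time_s: 10.5
ee_pos: [0.6077, -0.007, 0.1045]
eef_rot: [-3.141, -0.001, 2.343]
force: [0.0, -0.6, -0.1]
grip_width: 0.0282
grip_force: 0.0
```

```bash
python3 s.py
```

```text
10.5 ('ee_pos', array([ 0.6077, -0.007 ,  0.1045])) ('eef_rot', array([-3.1411e+00, -6.0000e-04,  2.3429e+00])) ('force', array([ 0.0144, -0.5833, -0.1188])) ('moment', array([-0.0036, -0.1117,  0.0024])) ('tau', array([-3.18000e-02, -6.24968e+01, -3.24141e+01,  3.49000e-02,
        1.55000e-02, -8.00000e-04])) ('grip_width', np.float64(0.0282)) ('grip_force', np.float64(0.0)) -0.8439277359777807
```

>>> jog_arm --pt "0 0 0 0 0 0 -0.6" --pt "0 0 0 0 0 0 -0.7" --pt "0 0 0 0 0 0 -1" --pt "0 0 0 0 0 0 -1" --pt "0 0 0 0 0 0 -1" --squeeze 50

```text
time_s: 11.0
ee_pos: [0.608, -0.0071, 0.1051]
eef_rot: [3.141, 0.0, 2.343]
force: [0.4, -0.0, 0.7]
grip_width: 0.0137
grip_force: 50.0
```

```bash
python3 s.py
```

```text
11.0 ('ee_pos', array([ 0.608 , -0.0071,  0.1051])) ('eef_rot', array([3.1413e+00, 2.0000e-04, 2.3428e+00])) ('force', array([ 0.3559, -0.0486,  0.6537])) ('moment', array([ 0.0663, -0.187 , -0.0099])) ('tau', array([-2.81800e-01, -6.26268e+01, -3.24362e+01, -9.70000e-02,
        2.05800e-01, -2.40000e-03])) ('grip_width', np.float64(0.0137)) ('grip_force', np.float64(50.0002)) -0.8439016561402319
```

```bash
cat > t.py <<'E'
from station import ctrl
import numpy as np
o=ctrl.get_obs(); print(round(o['time_s'],2),'p',np.round(o['ee_pos'],4),'yaw',np.round(o['eef_rot'][2],3),'F',np.round(o['force'],1),'mz',np.round(o['moment'][2],3),'t6',np.round(o['tau'][5],3),'gw',np.round(o['grip_width'],4))
E
echo
```

>>> jog_arm --pt "0 0 0.0001 0 0 0.05 -1" --pt "0 0 0.0001 0 0 0.05 -1" --pt "0 0 0.0001 0 0 0.05 -1"

```text
time_s: 11.3
ee_pos: [0.6078, -0.0072, 0.1048]
eef_rot: [-3.141, 0.0, 2.191]
force: [-1.1, 0.3, 2.2]
grip_width: 0.0138
grip_force: 50.0
```

```bash
python3 t.py
```

```text
11.3 p [ 0.6078 -0.0072  0.1048] yaw 2.191 F [-1.1  0.3  2.2] mz 0.162 t6 -0.996 gw 0.0138
```

>>> jog_arm --pt "0 0 0.0001 0 0 0.05 -1" --pt "0 0 0.0001 0 0 0.05 -1" --pt "0 0 0.0001 0 0 0.05 -1"

```text
time_s: 11.6
ee_pos: [0.6077, -0.0073, 0.1046]
eef_rot: [-3.141, 0.0, 2.041]
force: [-2.6, -1.5, 3.9]
grip_width: 0.0134
grip_force: 50.0
```

```bash
python3 t.py
```

```text
11.6 p [ 0.6077 -0.0073  0.1046] yaw 2.041 F [-2.6 -1.5  3.9] mz 0.079 t6 -0.989 gw 0.0134
```

>>> jog_arm --pt "0 0 0.0001 0 0 0.05 -1" --pt "0 0 0.0001 0 0 0.05 -1" --pt "0 0 0.0001 0 0 0.05 -1"

```text
time_s: 11.9
ee_pos: [0.6075, -0.0074, 0.1043]
eef_rot: [-3.141, 0.0, 1.891]
force: [-3.3, -1.9, 4.9]
grip_width: 0.0134
grip_force: 50.0
```

```bash
python3 t.py
```

```text
11.9 p [ 0.6075 -0.0074  0.1043] yaw 1.891 F [-3.3 -1.9  4.9] mz 0.103 t6 -0.988 gw 0.0134
```

>>> jog_arm --pt "0 0 5e-05 0 0 0.05 -1" --pt "0 0 5e-05 0 0 0.05 -1"

```text
time_s: 12.1
ee_pos: [0.6074, -0.0074, 0.1042]
eef_rot: [-3.14, 0.0, 1.791]
force: [-4.7, -1.7, 3.7]
grip_width: 0.0137
grip_force: 50.0
```

```bash
python3 t.py
```

```text
12.1 p [ 0.6074 -0.0074  0.1042] yaw 1.791 F [-4.7 -1.7  3.7] mz 0.106 t6 -0.986 gw 0.0137
```

>>> jog_arm --pt "0 0 5e-05 0 0 0.05 -1" --pt "0 0 5e-05 0 0 0.05 -1"

```text
time_s: 12.3
ee_pos: [0.6073, -0.0074, 0.104]
eef_rot: [-3.14, 0.0, 1.691]
force: [-5.8, -2.9, 3.9]
grip_width: 0.0138
grip_force: 50.0
```

```bash
python3 t.py
```

```text
12.3 p [ 0.6073 -0.0074  0.104 ] yaw 1.691 F [-5.8 -2.9  3.9] mz 0.078 t6 -0.985 gw 0.0138
```

>>> jog_arm --pt "0 0 5e-05 0 0 0.05 -1" --pt "0 0 5e-05 0 0 0.05 -1"

```text
time_s: 12.5
ee_pos: [0.6071, -0.0075, 0.1039]
eef_rot: [-3.14, 0.001, 1.591]
force: [-6.2, -2.4, 4.7]
grip_width: 0.0139
grip_force: 50.0
```

```bash
python3 t.py
```

```text
12.5 p [ 0.6071 -0.0075  0.1039] yaw 1.591 F [-6.2 -2.4  4.7] mz 0.026 t6 -0.983 gw 0.0139
```

>>> jog_arm --pt "0 0 5e-05 0 0 0.05 -1" --pt "0 0 5e-05 0 0 0.05 -1"

```text
time_s: 12.7
ee_pos: [0.607, -0.0074, 0.1037]
eef_rot: [-3.139, 0.001, 1.491]
force: [-7.6, -1.2, 4.8]
grip_width: 0.0133
grip_force: 50.0
```

```bash
python3 t.py
```

```text
12.7 p [ 0.607  -0.0074  0.1037] yaw 1.491 F [-7.6 -1.2  4.8] mz 0.007 t6 -0.982 gw 0.0133
```

>>> jog_arm --pt "0 -0.001 0 0 0 0 -1" --pt "0 0 5e-05 0 0 0.05 -1"

```text
time_s: 12.9
ee_pos: [0.6065, -0.0074, 0.1036]
eef_rot: [-3.141, 0.001, 1.443]
force: [-3.8, -3.3, 1.8]
grip_width: 0.0137
grip_force: 50.0
```

```bash
python3 t.py
```

```text
12.9 p [ 0.6065 -0.0074  0.1036] yaw 1.443 F [-3.8 -3.3  1.8] mz 0.051 t6 -1.723 gw 0.0137
```

>>> jog_arm --pt "0 0 5e-05 0 0 0.05 -1" --pt "0 0 5e-05 0 0 0.05 -1"

```text
time_s: 13.1
ee_pos: [0.6064, -0.0074, 0.1035]
eef_rot: [-3.14, 0.001, 1.341]
force: [-4.7, -2.7, 2.3]
grip_width: 0.0135
grip_force: 50.0
```

```bash
python3 t.py
```

```text
13.1 p [ 0.6064 -0.0074  0.1035] yaw 1.341 F [-4.7 -2.7  2.3] mz 0.004 t6 -0.991 gw 0.0135
```

>>> jog_arm --pt "0 0 5e-05 0 0 0.05 -1" --pt "0 0 5e-05 0 0 0.05 -1"

```text
time_s: 13.3
ee_pos: [0.6062, -0.0073, 0.1033]
eef_rot: [-3.14, 0.001, 1.241]
force: [-4.5, -1.9, 3.4]
grip_width: 0.0136
grip_force: 50.0
```

```bash
python3 t.py
```

```text
13.3 p [ 0.6062 -0.0073  0.1033] yaw 1.241 F [-4.5 -1.9  3.4] mz 0.055 t6 -0.986 gw 0.0136
```

>>> jog_arm --pt "0 0 5e-05 0 0 0.05 -1" --pt "0 0 5e-05 0 0 0.05 -1"

```text
time_s: 13.5
ee_pos: [0.6061, -0.0073, 0.1032]
eef_rot: [-3.14, 0.001, 1.141]
force: [-5.9, -2.1, 3.7]
grip_width: 0.0134
grip_force: 50.0
```

```bash
python3 t.py
```

```text
13.5 p [ 0.6061 -0.0073  0.1032] yaw 1.141 F [-5.9 -2.1  3.7] mz 0.103 t6 -0.985 gw 0.0134
```

>>> jog_arm --pt "0 -0.0005 5e-05 0 0 0.05 -1" --pt "0 0 5e-05 0 0 0.05 -1"

```text
time_s: 13.7
ee_pos: [0.6058, -0.0072, 0.1031]
eef_rot: [-3.14, 0.001, 1.041]
force: [-3.9, -2.0, 1.6]
grip_width: 0.0137
grip_force: 50.0
```

```bash
python3 t.py
```

```text
13.7 p [ 0.6058 -0.0072  0.1031] yaw 1.041 F [-3.9 -2.   1.6] mz 0.08 t6 -0.983 gw 0.0137
```

>>> jog_arm --pt "0 0 5e-05 0 0 0.05 -1" --pt "0 0 5e-05 0 0 0.05 -1"

```text
time_s: 13.9
ee_pos: [0.6057, -0.007, 0.1029]
eef_rot: [-3.14, 0.002, 0.941]
force: [-5.7, -2.2, 1.5]
grip_width: 0.0135
grip_force: 50.0
```

```bash
python3 t.py
```

```text
13.9 p [ 0.6057 -0.007   0.1029] yaw 0.941 F [-5.7 -2.2  1.5] mz 0.046 t6 -0.986 gw 0.0135
```

>>> jog_arm --pt "0 0 5e-05 0 0 0.05 -1" --pt "0 0 5e-05 0 0 0.05 -1"

```text
time_s: 14.1
ee_pos: [0.6056, -0.007, 0.1027]
eef_rot: [-3.14, 0.002, 0.841]
force: [-5.6, -1.3, 1.7]
grip_width: 0.0138
grip_force: 50.0
```

```bash
python3 t.py
```

```text
14.1 p [ 0.6056 -0.007   0.1027] yaw 0.841 F [-5.6 -1.3  1.7] mz 0.099 t6 -0.986 gw 0.0138
```

>>> jog_arm --pt "0 0 5e-05 0 0 0.05 -1" --pt "0 0 5e-05 0 0 0.05 -1"

```text
time_s: 14.3
ee_pos: [0.6055, -0.0069, 0.1026]
eef_rot: [-3.14, 0.002, 0.741]
force: [-6.9, -0.4, 2.0]
grip_width: 0.0134
grip_force: 50.0
```

```bash
python3 t.py
```

```text
14.3 p [ 0.6055 -0.0069  0.1026] yaw 0.741 F [-6.9 -0.4  2. ] mz 0.043 t6 -0.985 gw 0.0134
```

>>> jog_arm --pt "0 0 5e-05 0 0 0.05 -1" --pt "0 0 5e-05 0 0 0.05 -1"

```text
time_s: 14.5
ee_pos: [0.6054, -0.0068, 0.1024]
eef_rot: [-3.14, 0.002, 0.641]
force: [-8.1, 0.8, 1.5]
grip_width: 0.0136
grip_force: 50.0
```

```bash
python3 t.py
```

```text
14.5 p [ 0.6054 -0.0068  0.1024] yaw 0.641 F [-8.1  0.8  1.5] mz 0.093 t6 -0.984 gw 0.0136
```

>>> jog_arm --pt "-0.0006 -0.0005 5e-05 0 0 0.05 -1" --pt "0 0 5e-05 0 0 0.05 -1"

```text
time_s: 14.7
ee_pos: [0.6049, -0.0067, 0.1023]
eef_rot: [-3.14, 0.002, 0.541]
force: [-3.9, 0.7, -0.9]
grip_width: 0.0136
grip_force: 50.0
```

```bash
python3 t.py
```

```text
14.7 p [ 0.6049 -0.0067  0.1023] yaw 0.541 F [-3.9  0.7 -0.9] mz 0.059 t6 -0.985 gw 0.0136
```

>>> jog_arm --pt "0 0 5e-05 0 0 0.05 -1" --pt "0 0 5e-05 0 0 0.05 -1"

```text
time_s: 14.9
ee_pos: [0.6048, -0.0066, 0.1021]
eef_rot: [-3.14, 0.002, 0.441]
force: [-3.7, 1.5, -0.3]
grip_width: 0.0139
grip_force: 50.0
```

```bash
python3 t.py
```

```text
14.9 p [ 0.6048 -0.0066  0.1021] yaw 0.441 F [-3.7  1.5 -0.3] mz 0.012 t6 -0.983 gw 0.0139
```

>>> jog_arm --pt "0 0 5e-05 0 0 0.05 -1" --pt "0 0 5e-05 0 0 0.05 -1"

```text
time_s: 15.1
ee_pos: [0.6048, -0.0064, 0.102]
eef_rot: [-3.14, 0.002, 0.341]
force: [-4.8, 2.1, -0.1]
grip_width: 0.0132
grip_force: 50.0
```

```bash
python3 t.py
```

```text
15.1 p [ 0.6048 -0.0064  0.102 ] yaw 0.341 F [-4.8  2.1 -0.1] mz 0.04 t6 -0.979 gw 0.0132
```

>>> jog_arm --pt "0 0 5e-05 0 0 0.05 -1" --pt "0 0 5e-05 0 0 0.05 -1"

```text
time_s: 15.3
ee_pos: [0.6048, -0.0063, 0.1018]
eef_rot: [-3.14, 0.002, 0.241]
force: [-4.4, 2.5, -1.1]
grip_width: 0.0138
grip_force: 50.0
```

```bash
python3 t.py
```

```text
15.3 p [ 0.6048 -0.0063  0.1018] yaw 0.241 F [-4.4  2.5 -1.1] mz 0.095 t6 -0.964 gw 0.0138
```

>>> jog_arm --pt "0 0 5e-05 0 0 0.05 -1" --pt "0 0 5e-05 0 0 0.05 -1"

```text
time_s: 15.5
ee_pos: [0.6047, -0.0061, 0.1016]
eef_rot: [-3.14, 0.003, 0.141]
force: [-4.1, 3.8, -1.5]
grip_width: 0.0138
grip_force: 50.0
```

```bash
python3 t.py
```

```text
15.5 p [ 0.6047 -0.0061  0.1016] yaw 0.141 F [-4.1  3.8 -1.5] mz 0.1 t6 -0.945 gw 0.0138
```

>>> jog_arm --pt "0 0 5e-05 0 0 0.05 -1" --pt "0 0 5e-05 0 0 0.05 -1"

```text
time_s: 15.7
ee_pos: [0.6047, -0.006, 0.1015]
eef_rot: [-3.14, 0.003, 0.041]
force: [-5.2, 4.6, -1.5]
grip_width: 0.0135
grip_force: 50.0
```

```bash
python3 t.py
```

```text
15.7 p [ 0.6047 -0.006   0.1015] yaw 0.041 F [-5.2  4.6 -1.5] mz 0.099 t6 -0.926 gw 0.0135
```

>>> jog_arm --pt "0 0 5e-05 0 0 0.05 -1" --pt "0 0 5e-05 0 0 0.05 -1"

```text
time_s: 15.9
ee_pos: [0.6047, -0.0058, 0.1014]
eef_rot: [-3.14, 0.003, -0.059]
force: [-3.9, 6.0, -1.8]
grip_width: 0.0135
grip_force: 50.0
```

```bash
python3 t.py
```

```text
15.9 p [ 0.6047 -0.0058  0.1014] yaw -0.059 F [-3.9  6.  -1.8] mz 0.14 t6 -0.904 gw 0.0135
```

>>> jog_arm --pt "0 0 5e-05 0 0 0.05 -1" --pt "0 0 5e-05 0 0 0.05 -1"

```text
time_s: 16.1
ee_pos: [0.6047, -0.0057, 0.1013]
eef_rot: [-3.14, 0.003, -0.158]
force: [-4.4, 7.5, -1.8]
grip_width: 0.0134
grip_force: 50.0
```

```bash
python3 t.py
```

```text
16.1 p [ 0.6047 -0.0057  0.1013] yaw -0.158 F [-4.4  7.5 -1.8] mz 0.145 t6 -0.884 gw 0.0134
```

>>> jog_arm --pt "0 0 5e-05 0 0 0.05 -1" --pt "0 0 5e-05 0 0 0.05 -1"

```text
time_s: 16.3
ee_pos: [0.6047, -0.0056, 0.1011]
eef_rot: [-3.14, 0.003, -0.258]
force: [-3.8, 8.7, -2.0]
grip_width: 0.014
grip_force: 50.0
```

```bash
python3 t.py
```

```text
16.3 p [ 0.6047 -0.0056  0.1011] yaw -0.258 F [-3.8  8.7 -2. ] mz 0.178 t6 -0.862 gw 0.014
```

`tau[5]` is the clean signal. It sits flat at about -0.985, then rises about 0.21 N m/rad, so first touch was near tool yaw 0.335. `mz` agrees. I carry on with that estimate.

>>> jog_arm --pt "-0.0006 -0.0008 0.0001 0 0 0.05 -1" --pt "0 0 0.0001 0 0 0.05 -1"

```text
time_s: 16.5
ee_pos: [0.6046, -0.0051, 0.101]
eef_rot: [-3.141, 0.002, -0.358]
force: [-1.5, 4.6, -3.5]
grip_width: 0.0138
grip_force: 50.0
```

```bash
python3 t.py
```

```text
16.5 p [ 0.6046 -0.0051  0.101 ] yaw -0.358 F [-1.5  4.6 -3.5] mz 0.177 t6 -0.825 gw 0.0138
```

>>> jog_arm --pt "0 0 0.0001 0 0 0.05 -1" --pt "0 0 0.0001 0 0 0.05 -1"

```text
time_s: 16.7
ee_pos: [0.6046, -0.005, 0.1008]
eef_rot: [-3.141, 0.002, -0.459]
force: [-1.7, 4.7, -3.0]
grip_width: 0.0136
grip_force: 50.0
```

```bash
python3 t.py
```

```text
16.7 p [ 0.6046 -0.005   0.1008] yaw -0.459 F [-1.7  4.7 -3. ] mz 0.203 t6 -0.825 gw 0.0136
```

>>> jog_arm --pt "0 0 0.0001 0 0 0.05 -1" --pt "0 0 0.0001 0 0 0.05 -1"

```text
time_s: 16.9
ee_pos: [0.6047, -0.0048, 0.1007]
eef_rot: [-3.141, 0.002, -0.558]
force: [-1.9, 5.5, -2.7]
grip_width: 0.0134
grip_force: 50.0
```

```bash
python3 t.py
```

```text
16.9 p [ 0.6047 -0.0048  0.1007] yaw -0.558 F [-1.9  5.5 -2.7] mz 0.175 t6 -0.806 gw 0.0134
```

>>> jog_arm --pt "0 0 0.0001 0 0 0.05 -1" --pt "0 0 0.0001 0 0 0.05 -1"

```text
time_s: 17.1
ee_pos: [0.6048, -0.0047, 0.1005]
eef_rot: [-3.141, 0.002, -0.658]
force: [-1.2, 7.6, -2.3]
grip_width: 0.0134
grip_force: 50.0
```

```bash
python3 t.py
```

```text
17.1 p [ 0.6048 -0.0047  0.1005] yaw -0.658 F [-1.2  7.6 -2.3] mz 0.282 t6 -0.785 gw 0.0134
```

>>> jog_arm --pt "0 0 0.0001 0 0 0.05 -1" --pt "0 0 0.0001 0 0 0.05 -1"

```text
time_s: 17.3
ee_pos: [0.6049, -0.0046, 0.1004]
eef_rot: [-3.141, 0.002, -0.758]
force: [0.1, 7.7, -2.2]
grip_width: 0.0135
grip_force: 50.1
```

```bash
python3 t.py
```

```text
17.3 p [ 0.6049 -0.0046  0.1004] yaw -0.758 F [ 0.1  7.7 -2.2] mz 0.247 t6 -0.765 gw 0.0135
```

>>> jog_arm --pt "0 0 0 0 0 0 1" --pt "0 0 0 0 0 0 1" --pt "0 0 0 0 0 0 1" --pt "0 0 0 0 0 0 1" --pt "0 0 0 0 0 0 1"

```text
time_s: 17.8
ee_pos: [0.6053, -0.006, 0.101]
eef_rot: [-3.142, -0.0, -0.757]
force: [-0.2, 0.7, -0.3]
grip_width: 0.0501
grip_force: 0.0
```

>>> jog_arm --pt "0 0 0 0 0 0 1" --pt "0 0 0 0 0 0 1" --pt "0 0 0 0 0 0 1" --pt "0 0 0 0 0 0 1" --pt "0 0 0 0 0 0 1"

```text
time_s: 18.3
ee_pos: [0.6052, -0.0059, 0.1009]
eef_rot: [3.142, 0.0, -0.757]
force: [1.0, 0.3, -0.3]
grip_width: 0.0904
grip_force: 0.0
```

```bash
python3 t.py
```

```text
18.3 p [ 0.6052 -0.0059  0.1009] yaw -0.757 F [ 1.   0.3 -0.3] mz 0.045 t6 -0.0 gw 0.0904
```

>>> jog_arm --pt "0.0013 -0.0012 0 0 0 -0.146 1" --pt "0 0 0 0 0 -0.146 1" --pt "0 0 0 0 0 -0.146 1" --pt "0 0 0 0 0 -0.146 1" --pt "0 0 0 0 0 -0.146 1"

```text
time_s: 18.8
ee_pos: [0.607, -0.0058, 0.1009]
eef_rot: [-3.142, 0.0, -0.021]
force: [0.1, 0.5, -1.0]
grip_width: 0.094
grip_force: 0.0
```

>>> jog_arm --pt "0 0 0 0 0 -0.146 1" --pt "0 0 0 0 0 -0.146 1" --pt "0 0 0 0 0 -0.146 1" --pt "0 0 0 0 0 -0.146 1" --pt "0 0 0 0 0 -0.146 1"

```text
time_s: 19.3
ee_pos: [0.607, -0.0059, 0.1009]
eef_rot: [-3.142, 0.0, 0.709]
force: [-0.4, 0.2, 0.2]
grip_width: 0.0942
grip_force: 0.0
```

>>> jog_arm --pt "0 0 0 0 0 -0.146 1" --pt "0 0 0 0 0 -0.146 1" --pt "0 0 0 0 0 -0.146 1" --pt "0 0 0 0 0 -0.146 1" --pt "0 0 0 0 0 -0.146 1"

```text
time_s: 19.8
ee_pos: [0.607, -0.0059, 0.1009]
eef_rot: [3.142, -0.0, 1.439]
force: [0.1, 0.4, 0.4]
grip_width: 0.094
grip_force: 0.0
```

>>> jog_arm --pt "0 0 0 0 0 -0.146 1" --pt "0 0 0 0 0 -0.146 1" --pt "0 0 0 0 0 -0.146 1" --pt "0 0 0 0 0 -0.146 1" --pt "0 0 0 0 0 -0.146 1"

```text
time_s: 20.3
ee_pos: [0.607, -0.0059, 0.1009]
eef_rot: [-3.142, 0.0, 2.169]
force: [-0.6, -0.5, 0.2]
grip_width: 0.0943
grip_force: 0.0
```

>>> jog_arm --pt "0 0 0 0 0 -0.146 1" --pt "0 0 0 0 0 -0.146 1" --pt "0 0 0 0 0 0 1" --pt "0 0 0 0 0 0 0.5"

```text
time_s: 20.7
ee_pos: [0.607, -0.0058, 0.1009]
eef_rot: [3.142, -0.0, 2.45]
force: [-0.2, -0.2, 0.4]
grip_width: 0.0892
grip_force: 0.0
```

```bash
python3 t.py; python3 - <<'E'
from h import *
im=ctrl.camera('wrist')[:,:,::-1]; cv2.imwrite('pics/w4.png',cv2.resize(im[130:400,160:480],None,fx=1.8,fy=1.8))
E
```

```text
20.7 p [ 0.607  -0.0058  0.1009] yaw 2.45 F [-0.2 -0.2  0.4] mz -0.022 t6 -0.474 gw 0.0892
```

View pics/w4.png

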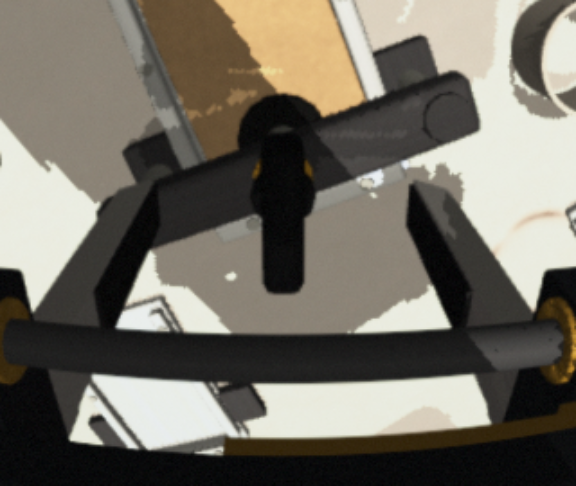

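The bar is upright and midway between the fingers, which matches a relaxed knob at yaw 2.45. I re-grip it there.

>>> jog_arm --pt "0 0 0 0 0 0 0" --pt "0 0 0 0 0 0 -0.3" --pt "0 0 0 0 0 0 -0.5" --pt "0 0 0 0 0 0 -0.6" --pt "0 0 0 0 0 0 -0.7" --squeeze 50

```text
time_s: 21.25
ee_pos: [0.607, -0.0059, 0.1009]
eef_rot: [-3.142, -0.0, 2.454]
force: [0.0, -0.6, 0.1]
grip_width: 0.0455
grip_force: 0.0
```

>>> jog_arm --pt "0 0 0 0 0 0 -1" --pt "0 0 0 0 0 0 -1" --pt "0 0 0 0 0 0 -1" --pt "0 0 0 0 0 0 -1" --pt "0 0 0 0 0 0 -1"

```text
time_s: 21.75
ee_pos: [0.607, -0.0059, 0.1009]
eef_rot: [-3.142, -0.0, 2.455]
force: [-0.3, 0.3, -0.2]
grip_width: 0.0137
grip_force: 50.0
```

```bash
python3 t.py
```

```text
21.75 p [ 0.607  -0.0059  0.1009] yaw 2.455 F [-0.3  0.3 -0.2] mz -0.03 t6 0.001 gw 0.0137
```

>>> jog_arm --pt "0 0 5e-05 0 0 0.05 -1" --pt "0 0 5e-05 0 0 0.05 -1"

```text
time_s: 21.95
ee_pos: [0.607, -0.0059, 0.1009]
eef_rot: [-3.141, 0.0, 2.353]
force: [-1.5, -0.4, -0.4]
grip_width: 0.0139
grip_force: 50.0
```

```bash
python3 t.py
```

```text
21.95 p [ 0.607  -0.0059  0.1009] yaw 2.353 F [-1.5 -0.4 -0.4] mz 0.22 t6 -0.85 gw 0.0139
```

>>> jog_arm --pt "0 0 5e-05 0 0 0.05 -1" --pt "0 0 5e-05 0 0 0.05 -1"

```text
time_s: 22.15
ee_pos: [0.607, -0.0059, 0.1007]
eef_rot: [-3.141, 0.0, 2.253]
force: [-0.9, -0.9, 1.0]
grip_width: 0.0137
grip_force: 50.1
```

```bash
python3 t.py
```

```text
22.15 p [ 0.607  -0.0059  0.1007] yaw 2.253 F [-0.9 -0.9  1. ] mz 0.275 t6 -0.757 gw 0.0137
```

>>> jog_arm --pt "0 0 8e-05 0 0 0.05 -1" --pt "0 0 8e-05 0 0 0.05 -1" --pt "0 0 8e-05 0 0 0.05 -1"

```text
time_s: 22.45
ee_pos: [0.6069, -0.0059, 0.1005]
eef_rot: [-3.141, 0.0, 2.103]
force: [-1.6, -0.3, 1.4]
grip_width: 0.0136
grip_force: 50.1
```

```bash
python3 t.py
```

```text
22.45 p [ 0.6069 -0.0059  0.1005] yaw 2.103 F [-1.6 -0.3  1.4] mz 0.3 t6 -0.727 gw 0.0136
```

>>> jog_arm --pt "0 0 8e-05 0 0 0.05 -1" --pt "0 0 8e-05 0 0 0.05 -1" --pt "0 0 8e-05 0 0 0.05 -1"

```text
time_s: 22.75
ee_pos: [0.6069, -0.006, 0.1003]
eef_rot: [-3.141, 0.0, 1.953]
force: [-1.5, -1.4, 1.1]
grip_width: 0.0136
grip_force: 50.1
```

```bash
python3 t.py
```

```text
22.75 p [ 0.6069 -0.006   0.1003] yaw 1.953 F [-1.5 -1.4  1.1] mz 0.389 t6 -0.702 gw 0.0136
```

>>> jog_arm --pt "0 0 8e-05 0 0 0.05 -1" --pt "0 0 8e-05 0 0 0.05 -1" --pt "0 0 5e-05 0 0 0.025 -1" --pt "0 0 0 0 0 0 -1"

```text
time_s: 23.15
ee_pos: [0.6069, -0.006, 0.1001]
eef_rot: [-3.141, 0.0, 1.83]
force: [-3.4, -1.6, 2.4]
grip_width: 0.0135
grip_force: 50.1
```

```bash
python3 t.py
```

```text
23.15 p [ 0.6069 -0.006   0.1001] yaw 1.83 F [-3.4 -1.6  2.4] mz 0.343 t6 0.876 gw 0.0135
```

At the target: `mz` is about 0.36 N m, roughly the expected quarter turn. Now I release and lift clear.

>>> jog_arm --pt "0 0 0 0 0 0 0" --pt "0 0 0 0 0 0 0" --pt "0 0 0 0 0 0 0" --pt "0 0 0 0 0 0 0" --pt "0 0 0 0 0 0 0"

```text
time_s: 23.65
ee_pos: [0.6071, -0.0058, 0.1]
eef_rot: [3.141, -0.0, 1.83]
force: [0.5, 0.4, -0.2]
grip_width: 0.0463
grip_force: 0.0
```

>>> jog_arm --pt "0 0 -0.02 0 0 0 0" --pt "0 0 -0.03 0 0 0 0" --pt "0 0 -0.03 0 0 0 0" --pt "0 0 -0.02 0 0 0 0" --pt "0 0 0 0 0 0 0"

```text
time_s: 24.15
ee_pos: [0.6081, -0.0059, 0.2029]
eef_rot: [3.137, 0.002, 1.83]
force: [0.0, -0.1, -0.9]
grip_width: 0.0469
grip_force: 0.0
```

```bash
python3 t.py; python3 - <<'E'
from h import *
im=ctrl.camera('wrist')[:,:,::-1]; cv2.imwrite('pics/w5.png',im)
E
```

```text
24.15 p [ 0.6081 -0.0059  0.2029] yaw 1.83 F [ 0.  -0.1 -0.9] mz 0.001 t6 -0.001 gw 0.0469
```

View pics/w5.png

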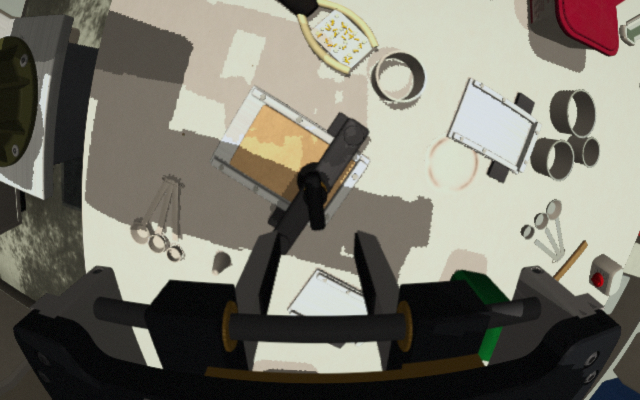

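The board sits home under the foot, around (270,150). The knob is free near (315,195), leaning back slightly (~0.1 rad) as the bush relaxed. The cutter, zester, tip and spoons are undisturbed, so I hand in.

```bash
python3 -c "
from station import ctrl
print(ctrl.hand_in())"
```

```text
the job is handed in; nothing more can be done
None
```

I pushed the board home against the back stop, tightened the knob about a quarter turn past first touch (inferred from joint torque, not a foot-force reading), let go without disturbing the things round the clamp, and handed the job in; no verdict came back.

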